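Set a splint clearance on a quadrant articulator with a feeler blade

ROBOT

A 6-joint arm with a two-finger parallel gripper is mounted at the origin on a cart in front of the work surface, level with it; the furniture and walls round the work are solid. World frame = base frame: x ahead of the robot, y to its left, z up, the work surface at z = 0. Lengths are in mm, angles in degrees, forces in N, time in s.
With the tool pointing down it reaches from about 300 to 950 mm from the base axis. Payload 3.1 kg.
Tool frame: the origin (TCP) lies on the centre line of the jaws, within the pads' length; the fingertips stand 25 mm ahead of it and the grasp point (between the pads) lies 6 mm ahead of it; z points along the fingers, y is the line along which they close (so a half turn about z gives the same grasp; the last joint's range is limited). The gripper opens to 85 mm and grips with 20 to 120 N. Pads are 22 mm wide; open, the fingers measure 114 mm over their backs; the gripper's body (76 mm by 85 mm) begins 54 mm behind the grasp point. The pads swing forward as they close: fully open they stand 13 mm farther back than shut.
Start: joints at [66.881, 17.653, 93.61, -0, 68.738, -3.994], TCP at [204.798, 590.5, 256.272] pointing down, gripper open.
Joint ranges: [-175.34, 175.34], [-45.06, 112.39], [2.9, 150.54], [-68.45, 248.45], [3.09, 151.38], [-168.51, 168.51]. Speed limits (degrees/s): [159.86, 159.86, 180, 180, 180, 180].

INTERFACE

Orientations are given as a 3x3 rotation matrix whose columns are the frame's x, y, z axes.
In Python, from station import monitor, imaging, workorder gives the robot as it stands.
- The arm moves only by the tool send_rows, never from a script. Its argument "rows" is a list of rows, each a list of 2 entries, a list of its own where there are three numbers: the shift along the tool's x, y, z in mm, then the turn about the tool's z in rad. A call has 1 to 10 rows; each row is the pose to reach, as a shift and turn from the pose commanded when the call began, along the tool's axes at that moment; what a row does not reach only later rows make up. A row lasts 1/10 s, in which the tool goes at most 50 mm and 8.59 degrees, less where a joint would pass 70% of its speed; a pose out of reach is approached as far as the arm can. A call with a gripper value outside its range is refused whole. "jaw" is the finger opening in mm, from 0 to 85.4, set as the call begins (left out, the last holds). The fingers move at their own pace and stop on an object; "grip_force" is the grip in N (left out, the last holds). Time passes only in rows, so rows that repeat a pose let the fingers close. It gives the time, the measured TCP pose, the force, the opening and the grip force at its end, in the units of the state.
- monitor.state(): the state, without advancing time (a new reading comes with each control period).
- imaging.grab_frame(name): name is "side" or "top" or "wrist"; returns a dict with "img" (400x640x3 uint8, red, green, blue), "intrinsics" (3x3 intrinsics, pixels), "R" (3x3) and "t" (3): a world point X has camera coordinates R X + t. Camera axes: x right, y down, z forward; pixel columns grow to the right and rows downward; lengths in mm; the calibration is good to about 2 mm. A picture is of the moment at which its call begins. There is no depth.
- workorder.sign_off(): hands the job in; it is judged then, once.
The state is a dict: "t": time; "joint_pos": joint angles; "qvel": joint speeds; "effort": joint torques, N m; "ee_pos": TCP position; "orientation": TCP orientation; "wrist_force": force on the tool from outside, world axes, zero at the start; "torque": the same for the moment, N m; "grip_width": finger opening in mm; "gripper_force": force on a finger pad.
Only numpy, scipy, OpenCV 4.12 (cv2) and the standard library are available. Lean on these libraries where they do the work, as an engineer would, in place of code of your own. Each camera call takes 0.05 s, during which the arm holds its last target. There are 200 camera calls.

TASK

Set the bite opening of the small articulator for a night-guard: take the steel clearance blade from the notebook by its grip, slide it in flat along the lower tooth row until its wide part is all in, and let go; then press the upper arm slowly and gently down by its brass screw head until the teeth just hold the blade, and take the hand off it. Judge the fit by drawing the blade straight out by its grip: it must come with a light drag all the way, without forcing or prying the teeth (if it comes loose, slide it back and press a little more). Lay the blade back flat on the notebook and leave the arm as set.

Things in the scene. Friction and masses are not known exactly. Their poses are not given: they have to be found in the camera images.
- articulator: Aluminium quadrant articulator, 140 x 58 mm, 108 mm high, fixed to the desk. Origin on the desk under the middle of the tooth rows; x runs along the rows from the open front end to the hinge (axis along y at x = 78, z = 76 mm; its cheeks begin at x = 67 mm), y left, z up. It holds two pink jaw blocks tooth to tooth, 58 mm long; nothing stands between or in front of them
- row_front (a point): Front end of the lower jaw's row of biting tops: in the articulator's frame at x = -25, y = 0, z = 50 mm, same axes. The flat tops are 9 mm wide and run 50 mm from here along x. Their true height is 48 to 55 mm above the desk, differently each time with the thickness of the plaster under the jaw; this point does not show it. The lower jaw does not move
- upper_cast: Upper jaw block with its plaster mount, carried upside down by the upper arm. Origin in the middle of the plaster, 37 mm above the upper tooth tops (they point along -z); x as the articulator's x when the arm is level. The row of tops is 9 mm wide, 50 mm long. It gives a little under load, about 10 N/mm at the front teeth
- upper_arm (a joint): Angle of the upper arm, rad: 0 when level (upper tooth tops then 59 mm above the desk), positive open (front up), -0.09 to 0.35. A stiff hinge, stays where left; about 4 N down on the screw head moves it. Closing, the front teeth meet the blade first, at -0.07 to 0 rad as the lower jaw's height has it; the hinge then keeps a light hold on it, up to about 6 N. The jaws never meet without it
- press_pad (a point): Middle of the top face of the brass mounting-screw head (24 mm diameter, 6 mm high) on top of the upper arm above the front teeth, 94 mm in front of the hinge axis, 114 mm above the desk when the arm is level: press here from above, slowly
- feeler_grip (a point): Middle of the blade's grey plastic grip, 32 mm long, 12 wide, 12 high; x points along the blade to its tip, z up. The strip is steel, 4 mm thick, its underside flush with the grip's, 6 mm below this point: a neck 8 mm wide to 57 mm ahead, then the blade, 16 mm wide with a round end, to 132 mm ahead. Weighs about 60 g
- feeler_tip (a point): Round end of the blade, half-way through its 4 mm, 132 mm ahead of the middle of the grip, same axes. The blade balances about 72 mm ahead of the grip's middle, so it lies by itself on the lower teeth when its tip is 40 to 58 mm beyond the middle of the row
- notebook: Spiral notebook lying on the desk, fixed, 210 x 152 mm, its flat cover 10 mm above the desk; origin on the desk under its middle, x along its 210 mm side
- tweezers: Dental tweezers lying on the desk, 151 mm long; not to be disturbed
- bond_bottle: Small dropper bottle, 21 mm diameter, 58 mm high, standing on the desk; origin under its middle; not to be disturbed
- dappen_2: Small dappen dish, 32 mm diameter, 25 mm high, standing on the desk; not to be disturbed
Things that resemble listed ones, but are neither listed nor needed, are in the scene too. Leave any blue look-alike of the part that bears feeler_grip alone.

How it is judged (in metres and radians):
On the way, in this order (a step that is already met when the one before it is completed fails the run):
1. the blade lies along the lower tooth row, let go, with the upper arm not yet on it (x of feeler_tip in the frame of articulator between 0.026 and 0.062 m and y of feeler_tip in the frame of articulator between -0.006 and 0.006 m and z of feeler_tip in the frame of articulator between 0.046 and 0.062 m and angle between feeler_tip's own z axis and vertical below 0.06 rad and contact force between feeler and the fingers below 0.05 N and contact force between feeler and upper_cast below 0.05 N), for 0.2 s.
2. the upper teeth have been brought down to hold the blade and the arm is left so, nothing touching it (contact force between feeler and upper_cast between 0.7 and 8 N and contact force between the fingers and articulator below 0.1 N and x of feeler_tip in the frame of articulator between 0.02 and 0.065 m), for 0.2 s.
3. the blade is drawn out in the fingers and still drags between the teeth when only its last third is left in (contact force between feeler and upper_cast above 0.7 N and contact force between feeler and the fingers above 0.5 N and x of feeler_tip in the frame of articulator between -0.022 and 0 m), for 0.05 s.
At the end, for the whole second after the job is handed in: the blade lies flat on the notebook's cover with its grip over the cover, at rest and let go; the upper arm stands where it was set, between -0.082 and 0.012 rad (x of feeler_grip in the frame of notebook between -0.1 and 0.1 m and y of feeler_grip in the frame of notebook between -0.065 and 0.065 m and height (world z) of feeler_grip below 0.021 m and height (world z) of feeler_tip below 0.018 m and angle between feeler_grip's own z axis and vertical below 0.1 rad and linear speed of feeler below 0.02 m/s and value of joint upper_arm between -0.082 and 0.012 rad); the robot touches nothing.
It fails at once if the teeth are forced: more than 12 N between the upper jaw and the blade (contact force between feeler and upper_cast above 12 N).
It fails at once if the blade is jammed in the articulator: more than 50 N of contact force on it in all (contact force between feeler and articulator above 50 N).
It fails at once if the tweezers, the dropper bottle or the dappen dish are moved more than 20 mm (distance of any of tweezers, bond_bottle, dappen_2 from where it was at the start of the episode above 0.02 m).
It also fails if it takes over 67 s, if anything falls off the work surface, if the arm or the gripper's body presses on something with over 40 N, if the wrist force passes 120 N, or if a joint passes its speed limit or range.

## Working session

There is one attempt and no reset: what is moved stays moved. The work goes in short steps, Python scripts to look and compute and a tool call to move; the robot and the scene stay as the last step left them, time stands still between calls to the robot, and variables do not carry over. Pictures are saved under pics/ and viewed, at most 10 in all, crops included, and the job is handed in when it is done.

Besides the shell and the picture viewer there is one more tool, called after "Call:" as a command line: name --argument value ..., lists and objects as JSON in quotes. send_rows: Moves the arm, as the interface text tells. Its arguments: {"type":"object","properties":{"rows":{"type":"array"},"jaw":{"type":"number"},"grip_force":{"type":"number"}},"required":["rows"]}

```bash
mkdir -p pics; ls
cat > h.py <<'E'
import numpy as np, cv2
from station import monitor, imaging, workorder
def shot(cam,fn,crop=None,scale=1):
    f=imaging.grab_frame(cam); im=f["img"]
    np.savez('pics/'+fn+'.npz',**{k:np.array(f[k]) for k in("img","intrinsics","R","t")})
    if crop: im=im[crop[1]:crop[3],crop[0]:crop[2]]
    cv2.imwrite('pics/'+fn+'.png',cv2.resize(im[:,:,::-1],None,fx=scale,fy=scale,interpolation=cv2.INTER_CUBIC))
def crop(fn,out,c,s):
    im=np.load('pics/'+fn+'.npz')['img'][c[1]:c[3],c[0]:c[2],::-1]
    cv2.imwrite('pics/'+out+'.png',cv2.resize(im,None,fx=s,fy=s,interpolation=cv2.INTER_CUBIC))
def back(fn,uv,z):
    f=np.load('pics/'+fn+'.npz'); K,R,t=f['intrinsics'],f['R'],f['t'].ravel()
    d=R.T@np.linalg.solve(K,[*uv,1]); c=-R.T@t
    return c+d*(z-c[2])/d[2]
def proj(fn,X):
    f=np.load('pics/'+fn+'.npz'); p=f['intrinsics']@(f['R']@np.array(X,float)+f['t'].ravel()); return p[:2]/p[2]
E
python3 - <<'E'
from h import *
shot('top','top0'); shot('side','side0'); shot('wrist','w0')
a=[np.load(f'pics/{n}.npz')['img'] for n in('top0','side0')]
s=monitor.state();print(s['t'],s['ee_pos'],s['orientation'],s['wrist_force'])
for n in('top0','side0','w0'):
    f=np.load(f'pics/{n}.npz');print(n,-f['R'].T@f['t'].ravel(),f['R'][2])
E
```

```text
pics
0.15 [204.55975498 589.93258812 255.28811122] [[-9.44807666e-01  3.27624705e-01 -7.26433625e-04]
 [ 3.27625486e-01  9.44806127e-01 -1.70975711e-03]
 [ 1.26180273e-04 -1.85338979e-03 -9.99998275e-01]] [ 0.38809236 -0.66512158  0.00328864]
top0 [ 364.33578649   37.46417971 1026.06994509] [ 0.1859737   0.00198944 -0.98255271]
side0 [142.07156392 999.27104519 604.15570527] [ 0.34661965 -0.82806364 -0.44064206]
w0 [138.74996525 614.37966024 372.283502  ] [ 0.26096992 -0.09244783 -0.96091004]
```

View pics/top0.png

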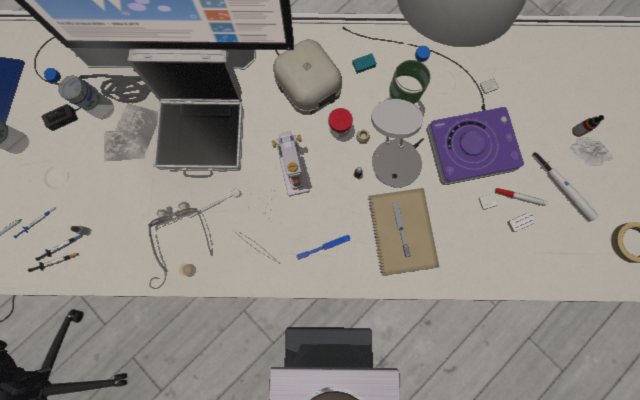

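View pics/side0.png

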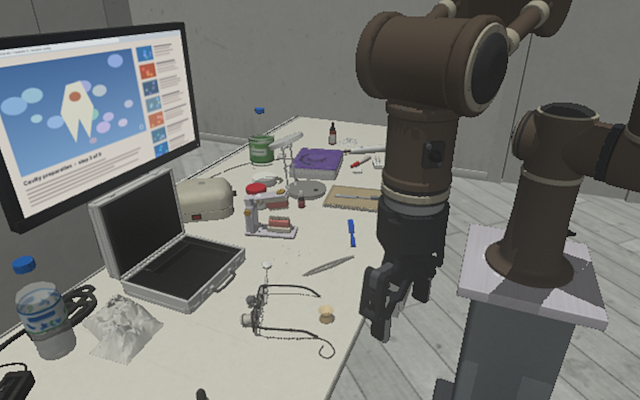

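Top view: the articulator is near px (291,165), front towards the robot. The notebook is at (404,231) with the steel blade on it; the grip looks to be at (407,252) and the wide part at (398,215). The blue decoy is at (323,247).

Run:
```python
from h import *
crop('top0','c1',(265,120,445,280),4.4)
for n,p in dict(art=(291,165),nb=(404,231),grip=(407,252),tip=(398,203)).items(): print(n,back('top0',p,10))
print(proj('top0',[0,0,0]),proj('top0',[204,590,255]))
```

```text
art [666.21634875 117.54072217  10.        ]
nb [ 491.52257555 -180.00583142   10.        ]
grip [ 437.32541956 -186.12253572   10.        ]
tip [ 565.43522307 -166.39724572   10.        ]
[333.78364628 435.34344458] [ 20.44723235 364.90254459]
```

View pics/c1.png

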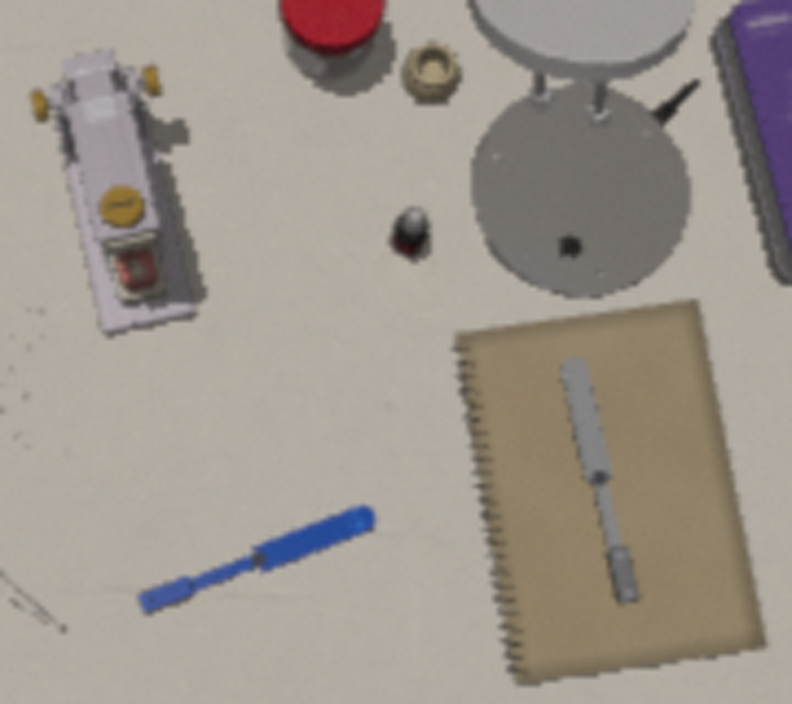

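The crop shows the grip from (612,548) to (630,602), the round end at (572,360), the screw head at (122,205), the hinge knobs at (39,104) and (152,79), and the base front corners at (107,334) and (197,315).

```bash
python3 - <<'E'
from h import *
P=lambda u,v,z: back('top0',(u/4.4+265-.4,v/4.4+120-.4),z).round(1)
g=P(623,575,22); tip=P(572,359,14); j=P(599,478,14); ge=P(628,602,22)
print('grip',g,'tip',tip,'junc',j,'end',ge, np.linalg.norm((tip-g)[:2]), np.linalg.norm((j-g)[:2]),'ang',np.degrees(np.arctan2(*(tip-g)[1::-1])))
k1,k2=P(39,104,76),P(152,79,76);h=(k1+k2)/2; print('knobs',k1,k2,h,np.linalg.norm(k1-k2))
for z in(0,6,10): print('base',z,P(107,334,z),P(197,315,z),np.linalg.norm(P(107,334,z)-P(197,315,z)))
for z in(114,122,130): p=P(122,205,z);print('pad',p,np.linalg.norm((p-h)[:2]),np.degrees(np.arctan2(*(h-p)[1::-1])))
d=k1-k2;print('axis ang',np.degrees(np.arctan2(d[1],d[0]))-90)
c=[P(*q,10) for q in((455,335),(698,300),(765,645),(518,685))];print('nb',c,np.mean(c,0))
for n,u in dict(bottle=(410,235)).items(): print(n,P(*u,30))
print('tweezer end',P(66,630,3))
E
cat h.py >/dev/null
python3 - <<'E'
import sys;sys.path.insert(0,'.')
import os;os.chdir('.')
from h import *
crop('side0','c2',(225,165,385,275),5)
E
```

```text
grip [ 440.8 -181.6   22. ] tip [ 569.4 -156.8   14. ] junc [ 498.1 -170.9   14. ] end [ 425.3 -184.    22. ] 130.96946208945042 58.29047949708426 ang 10.915268776270324
knobs [703.3 158.1  76. ] [719.2  93.4  76. ] [711.25 125.75  76.  ] 66.62507035643566
base 0 [584.7 121.8   0. ] [597.1  67.5   0. ] 55.69784555977007
base 6 [583.4 121.4   6. ] [595.7  67.3   6. ] 55.48062724951839
base 10 [582.6 121.   10. ] [594.8  67.2  10. ] 55.16593151574618
pad [632.4 106.1 114. ] 81.26158378963582 13.993491812293044
pad [630.  105.5 122. ] 83.7354464966898 13.994754858586191
pad [627.7 104.9 130. ] 86.11228135405537 14.012037394371664
axis ang 13.806811285189738
nb [array([584.1, -87.8,  10. ]), array([ 607.2, -234.4,   10. ]), array([ 402.1, -265.3,   10. ]), array([ 377.7, -121.6,   10. ])] [ 492.775 -177.275   10.   ]
bottle [640.4 -59.3  30. ]
tweezer end [406.7 141.2   3. ]
```

View pics/c2.png

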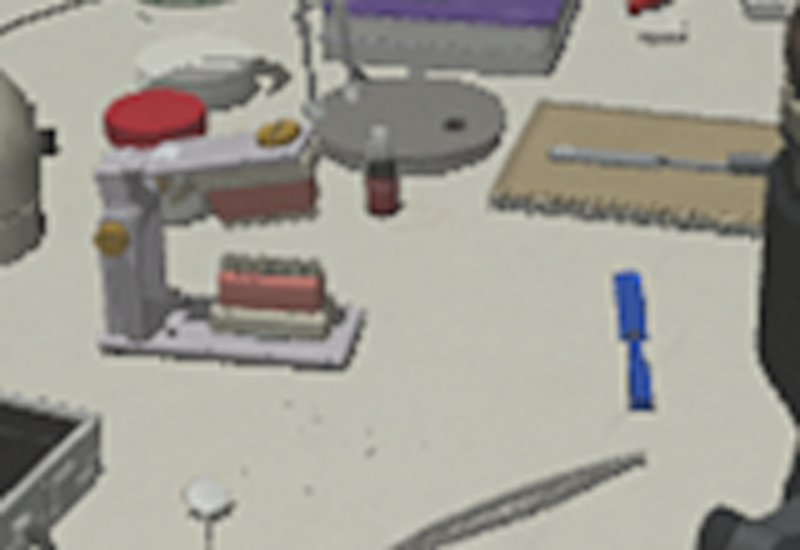

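Side view crop: upper arm open (about 0.2 rad), lower tooth tops run from about (220,258) to (322,262), and the bottle stands beyond the articulator. The sizes agree with those given: grip to tip 131 mm, articulator yaw about 14°. I'll move above the grip now.

Call:
send_rows --rows '[[[-24,-33,0],-0.1],[[-60,-82,5],-0.2],[[-95,-130,10],-0.3],[[-125,-172,20],-0.4],[[-155,-213,30],-0.524],[[-185,-255,35],-0.524],[[-213,-293,40],-0.524],[[-242,-333,45],-0.524],[[-270,-372,50],-0.524],[[-300,-413,55],-0.524]]' --jaw 40 --grip_force 60

```text
t: 1.15
ee_pos: [346.2, 122.2, 203.5]
orientation: [[-0.982, -0.19, 0.001], [-0.19, 0.982, 0.0], [-0.001, -0.0, -1.0]]
wrist_force: [1.7, 0.2, -0.4]
grip_width: 39.8
gripper_force: 0.0
```

```bash
cat >> h.py <<'E'
def rel(xyz,yaw=None,p0=None,R=None):
    s=monitor.state(); R=np.array(s['orientation']); p=np.array(s['ee_pos']) if p0 is None else np.array(p0)
    y0=np.degrees(np.arctan2(R[1,0],R[0,0]))
    sh=R.T@(np.array(xyz)-p)
    dy=0 if yaw is None else -np.radians((yaw-y0+180)%360-180)
    print('t',round(s['t'],2),'p',np.round(s['ee_pos'],1),'yaw',round(y0%360,2),'F',np.round(s['wrist_force'],2),'w',s['grip_width'],'-> shift',sh.round(1),'turn',round(dy,3))
E
python3 -c "
from h import *
rel([440,-182,120],190.9); print(monitor.state()['orientation'])"
```

```text
t 1.15 p [346.2 122.2 203.5] yaw 190.93 F [ 1.71  0.15 -0.36] w 39.780502790181195 -> shift [ -34.3 -316.4   83.5] turn 0.001
[[-9.81843601e-01 -1.89690115e-01  8.96209902e-04]
 [-1.89690045e-01  9.81844010e-01  1.63682097e-04]
 [-9.10987199e-04 -9.29187652e-06 -9.99999585e-01]]
```

Call:
send_rows --rows '[[[-4,-40,5],0],[[-9,-84,10],0],[[-14,-128,20],0],[[-19,-172,35],0],[[-24,-216,50],0],[[-29,-260,65],0],[[-32,-285,75],0],[[-32,-295,81],0],[[-32,-295,81],0],[[-32,-295,81],0]]'

```text
t: 2.15
ee_pos: [432.7, -158.6, 122.4]
orientation: [[-0.982, -0.189, -0.001], [-0.189, 0.982, 0.001], [0.001, 0.001, -1.0]]
wrist_force: [-1.2, 0.3, -0.8]
grip_width: 40.0
gripper_force: 0.0
```

```bash
python3 -c "
from h import *
rel([440,-182,36.5],190.9); shot('wrist','w1')"
```

```text
t 2.15 p [ 432.7 -158.6  122.4] yaw 190.9 F [-1.2   0.34 -0.76] w 39.965228970555 -> shift [ -2.8 -24.5  85.9] turn 0.0
```

View pics/w1.png

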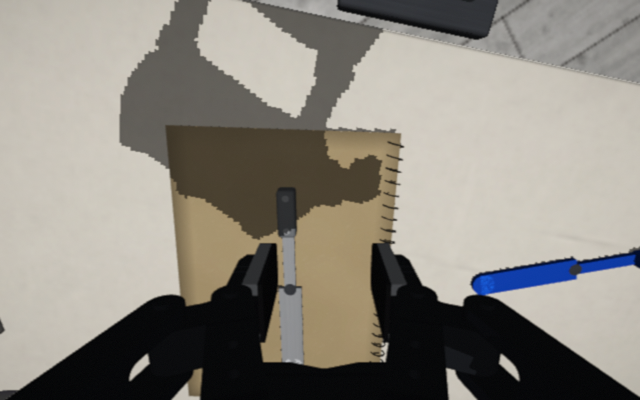

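The wrist view shows the dark grip from (287,188) to (287,235), with the neck joining the blade at (290,289).

```bash
python3 -c "
from h import *
g=[back('w1',p,22) for p in((287,189),(287,234))]; j=back('w1',(290,288),14)
print(g,j); d=j-(g[0]+g[1])/2; print((g[0]+g[1])/2,np.hypot(*d[:2]),np.degrees(np.arctan2(d[1],d[0])), np.linalg.norm(g[0]-g[1]))
rel([440,-182,36.5],190.9)"
```

```text
[array([ 425.2380996 , -182.03600642,   22.        ]), array([ 454.96371376, -177.17630992,   22.        ])] [ 498.02263272 -168.79218607   14.        ]
[ 440.10090668 -179.60615817   22.        ] 58.922562232497484 10.575355430211939 30.12023883126766
t 2.2 p [ 432.9 -158.3  122.7] yaw 190.95 F [ 1.37  0.33 -0.09] w 40.001065456635104 -> shift [ -2.5 -24.7  86.2] turn 0.001
```

Call:
send_rows --rows '[[[-1,-8,10],0],[[-2,-18,35],0],[[-2,-23,58],0],[[-2,-23,75],0],[[-2,-23,83],0],[[-2,-23,86.5],0],[[-2,-23,86.5],0],[[-2,-23,86.5],0]]'

```text
t: 3.0
ee_pos: [440.5, -182.0, 36.8]
orientation: [[-0.982, -0.19, 0.001], [-0.19, 0.982, -0.001], [-0.001, -0.001, -1.0]]
wrist_force: [0.2, 0.3, -0.3]
grip_width: 39.6
gripper_force: 0.0
```

```bash
python3 -c "
from h import *
rel([439.3,-180.5,36.5],190.9); shot('wrist','w2')"
```

```text
t 3.0 p [ 440.5 -182.    36.8] yaw 190.93 F [ 0.21  0.34 -0.26] w 39.592063879178326 -> shift [0.9 1.7 0.3] turn 0.001
```

View pics/w2.png

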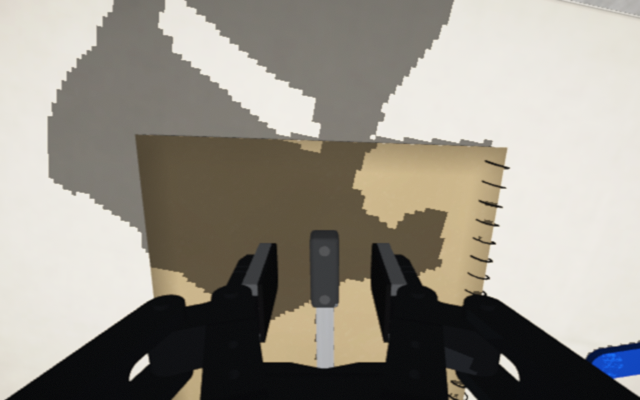

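The grip (324, rows 232–305) lies centred between the fingers. I'll close on it and check.

```bash
python3 -c "
from h import *
a,b=back('w2',(324,234),22),back('w2',(324,303),22);print(a,b,(a+b)/2,np.linalg.norm(a-b)); print(proj('w2',[440.5,-182,30.8]),proj('w2',[440.5,-182,22]))"
```

```text
[ 424.40568111 -183.78511539   22.        ] [ 454.67435353 -177.94183929   22.        ] [ 439.54001732 -180.86347734   22.        ] 30.827526753256777
[320.57397058 282.14314058] [320.79439178 271.1365529 ]
```

Call:
send_rows --rows '[[[0,0,0],0],[[0,0,0],0],[[0,0,0],0],[[0,0,0],0],[[0,0,0],0],[[0,0,0],0]]' --jaw 5 --grip_force 60

```text
t: 3.65
ee_pos: [440.4, -182.2, 36.9]
orientation: [[-0.982, -0.189, 0.001], [-0.189, 0.982, -0.001], [-0.001, -0.001, -1.0]]
wrist_force: [-0.8, 1.0, 6.8]
grip_width: 10.3
gripper_force: 60.5
```

Call:
send_rows --rows '[[[0,0,-10],0],[[0,0,-30],0],[[0,0,-50],0],[[0,0,-70],0],[[0,0,-90],0],[[0,0,-90],0]]'

```text
t: 4.25
ee_pos: [441.8, -183.0, 129.0]
orientation: [[-0.982, -0.189, 0.006], [-0.189, 0.982, -0.003], [-0.005, -0.004, -1.0]]
wrist_force: [1.2, -0.7, -0.2]
grip_width: 10.2
gripper_force: 59.7
```

```bash
python3 -c "
from h import *
c,s=np.cos(np.radians(14.1)),np.sin(np.radians(14.1))
O=np.array([711.2-78*c,125.7-78*s,0]); print(O)
W=lambda x,y,z:O+[c*x-s*y,s*x+c*y,z]
top=lambda p:(proj('top0',p)-[265,120]+.4)*4.4
sd=lambda p:(proj('side0',p)-[225,165]+.4)*5
for n,p in dict(rf51=(-25,0,51),plasterfrontL=(-29,12,40),R=(-29,-12,40)).items(): print(n,top(W(*p)),sd(W(*p)))
for z in(48,55):print(z,[sd(W(x,4.5,z)) for x in(-25,25)])
for th in(.15,.2,.25,.3):
  print(th,'pad',[f(W(78-94*np.cos(th)+38*np.sin(th),0,76+38*np.cos(th)+94*np.sin(th))) for f in(top,sd)],'uf',sd(W(78-103*np.cos(th)-17*np.sin(th),4.5,76-17*np.cos(th)+103*np.sin(th))))
G=W(-192,0,0);rel([G[0],G[1],90],194.1)
print('W(-84)',W(-84,0,0))"
```

```text
[635.54998281 106.69802908   0.        ]
rf51 [138.01509422 271.00032087] [314.73641167 260.94678739]
plasterfrontL [120.66055033 286.73495598] [317.84546102 289.72423486]
R [160.61485389 277.43360949] [327.1386664  268.59897212]
48 [array([313.13906864, 269.69644034]), array([223.97093495, 263.120037  ])]
55 [array([312.70727734, 258.42443659]), array([223.30281295, 251.89622238])]
0.15 pad [array([123.06807547, 208.26145666]), array([280.99099045, 132.32796017])] uf [313.99498259 226.74299266]
0.2 pad [array([121.4159837 , 201.29250732]), array([275.72009846, 124.68501342])] uf [313.56333117 218.16210066]
0.25 pad [array([119.68138694, 193.97239134]), array([270.05695889, 117.23550951])] uf [312.65598017 209.52901764]
0.3 pad [array([117.86870615, 186.31973082]), array([264.01563136, 110.00069393])] uf [311.27246143 200.86603814]
t 4.25 p [ 441.8 -183.   129. ] yaw 190.89 F [ 1.15 -0.7  -0.23] w 10.151401563792927 -> shift [-53.1 237.2  38.3] turn -0.056
W(-84) [554.08073352  86.23436809   0.        ]
```

Call:
send_rows --rows '[[[-3,12,0],0],[[-8,36,0],0],[[-14,62,0],0],[[-20,90,0],0],[[-26,118,5],-0.02],[[-33,146,10],-0.04],[[-39,174,18],-0.056],[[-46,204,26],-0.056],[[-51,226,34],-0.056],[[-53,237,38],-0.056]]'

```text
t: 5.25
ee_pos: [444.5, 63.0, 86.0]
orientation: [[-0.969, -0.246, -0.005], [-0.246, 0.969, 0.0], [0.004, 0.001, -1.0]]
wrist_force: [-0.8, 0.3, -0.9]
grip_width: 9.9
gripper_force: 59.7
```

Call:
send_rows --rows '[[[0,0,0],0],[[0,0,0],0],[[0,0,0],0]]'

```text
t: 5.55
ee_pos: [447.1, 60.2, 88.2]
orientation: [[-0.97, -0.243, 0.0], [-0.243, 0.97, -0.0], [-0.0, -0.0, -1.0]]
wrist_force: [0.1, 0.2, -0.1]
grip_width: 10.3
gripper_force: 59.7
```

```bash
python3 -c "
from h import *
rel([449.3,59.9,85],194.1); shot('top','t2');shot('side','s2')
crop('s2','s2c',(225,165,425,285),4);crop('t2','t2c',(260,130,420,250),5)
import cv2
a=cv2.imread('pics/s2c.png');b=cv2.imread('pics/t2c.png');n=np.vstack([cv2.resize(a,(520,312)),cv2.resize(b,(384,288)) if 0 else cv2.copyMakeBorder(cv2.resize(b,(384,288)),0,0,0,136,0)]);cv2.imwrite('pics/m2.png',n)
import scipy
"
```

```text
t 5.55 p [447.1  60.2  88.2] yaw 194.05 F [ 0.06  0.17 -0.08] w 10.263740785813333 -> shift [-2.1 -0.8  3.2] turn -0.001
```

View pics/m2.png

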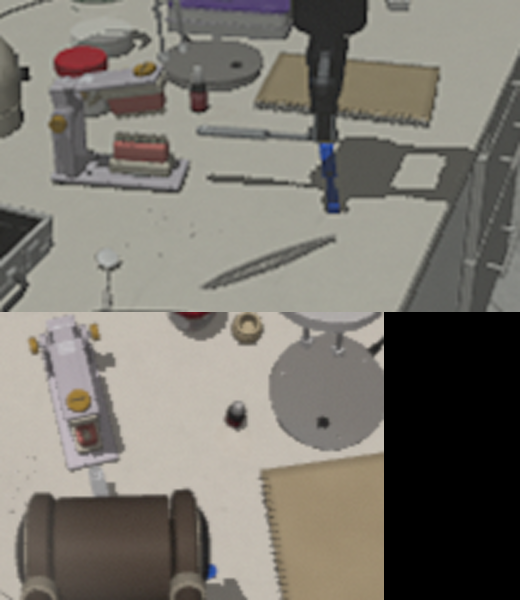

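The side part shows the held blade level, tip at (198,131), in line with the tooth row. In the top part the tip shows at (95,470), straight ahead of the articulator's base.

```bash
python3 -c "
from h import *
from scipy.optimize import least_squares
us=np.array([225+198/2.6,165+131/2.6])-.3; ut=np.array([260+95/2.4,130+157/2.4])-.3
r=least_squares(lambda X:np.r_[proj('s2',X)-us,proj('t2',X)-ut],[570,90,60]);print('tip',r.x,r.fun)
c,s=np.cos(np.radians(14.1)),np.sin(np.radians(14.1));d=r.x[:2]-[635.55,106.7];print('art',c*d[0]+s*d[1],-s*d[0]+c*d[1])
j=least_squares(lambda X:np.r_[proj('s2',X)-us],[570,90,60]);
tipn=np.array([447.1+132*c,60.2+132*s,88.2-26.9+2]);print(tipn,proj('s2',tipn),us,proj('t2',tipn),ut)
"
```

```text
tip [574.2177012   91.26678626  59.09339241] [ 0.39038773  0.09106341 -0.11138675 -0.35405986]
art -63.24424278208503 -0.02677341656428034
[575.12310602  92.35718156  63.3       ] [300.74184194 213.92492987] [300.85384615 215.08461538] [298.65760654 194.04714792] [299.28333333 195.11666667]
```

Call:
send_rows --rows '[[[-4,0,0],0],[[-12,0,0],0],[[-22,0,0],0],[[-32,0,0],0],[[-42,0,0],0],[[-52,0,0],0],[[-60,0,0],0]]'

```text
t: 6.35
ee_pos: [506.4, 75.9, 88.1]
orientation: [[-0.97, -0.244, 0.0], [-0.244, 0.97, 0.0], [-0.0, -0.0, -1.0]]
wrist_force: [-0.8, 1.2, -0.6]
grip_width: 10.1
gripper_force: 59.7
```

Call:
send_rows --rows '[[[-8,0,0],0],[[-18,0,0],0],[[-28,0,0],0],[[-38,0,0],0],[[-46,0,0],0],[[-51,0,0],0],[[-52,0,0],0],[[-52,0,0],0],[[-52,0,0],0]]'

```text
t: 7.25
ee_pos: [555.0, 88.2, 87.9]
orientation: [[-0.97, -0.244, -0.001], [-0.244, 0.97, -0.0], [0.001, 0.0, -1.0]]
wrist_force: [0.6, -0.1, -0.4]
grip_width: 9.6
gripper_force: 59.7
```

```bash
python3 -c "
from h import *
rel([556,87,85],194.1); shot('side','s3');crop('s3','s3c',(225,165,385,275),5)"
```

```text
t 7.25 p [555.   88.2  87.9] yaw 194.11 F [ 0.59 -0.08 -0.36] w 9.616646686611258 -> shift [-0.7 -1.4  2.9] turn 0.0
```

View pics/s3c.png

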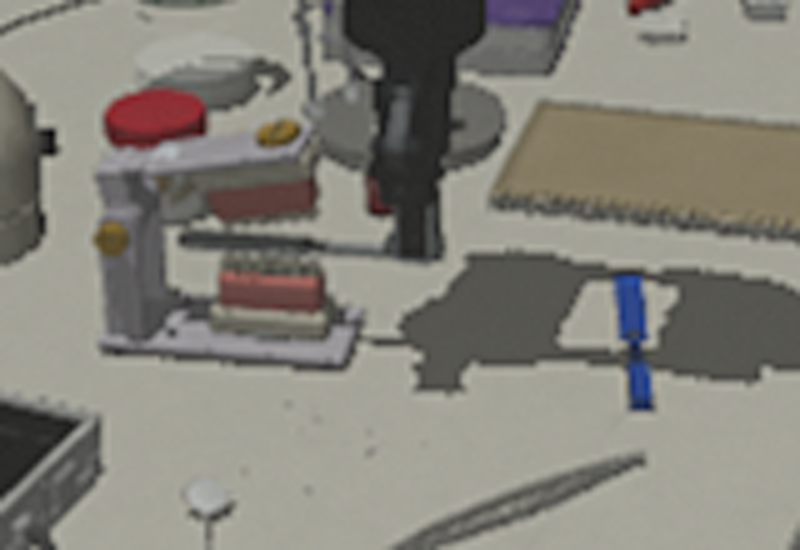

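The blade is in with its tip about 24 mm past the row's rear end, roughly 5 mm above the lower teeth and parallel to them. I'll lower it gently.

Call:
send_rows --rows '[[[0,-0.5,0.5],0],[[0,-1,1],0],[[0,-1,1.5],0],[[0,-1,2],0],[[0,-1,2.5],0],[[0,-1,3],0],[[0,-1,3],0],[[0,-1,3],0]]'

```text
t: 8.1
ee_pos: [555.8, 87.3, 85.0]
orientation: [[-0.97, -0.244, -0.0], [-0.244, 0.97, 0.0], [0.0, 0.0, -1.0]]
wrist_force: [-0.2, -0.5, -0.7]
grip_width: 9.8
gripper_force: 59.7
```

Call:
send_rows --rows '[[[0,0,0.4],0],[[0,0,0.8],0],[[0,0,1.0],0],[[0,0,1.0],0],[[0,0,1.0],0]]'

```text
t: 8.6
ee_pos: [555.8, 87.2, 84.1]
orientation: [[-0.97, -0.244, -0.0], [-0.244, 0.97, -0.0], [0.0, -0.0, -1.0]]
wrist_force: [0.1, -0.4, -0.4]
grip_width: 9.9
gripper_force: 59.7
```

Call:
send_rows --rows '[[[0,0,0.4],0],[[0,0,0.8],0],[[0,0,1.0],0],[[0,0,1.0],0],[[0,0,1.0],0]]'

```text
t: 9.1
ee_pos: [555.8, 87.2, 83.0]
orientation: [[-0.97, -0.244, -0.0], [-0.244, 0.97, -0.0], [0.0, 0.0, -1.0]]
wrist_force: [-0.1, 0.1, -1.3]
grip_width: 10.1
gripper_force: 59.7
```

Call:
send_rows --rows '[[[0,0,0.4],0],[[0,0,0.8],0],[[0,0,1.0],0],[[0,0,1.0],0],[[0,0,1.0],0]]'

```text
t: 9.6
ee_pos: [555.9, 87.2, 82.1]
orientation: [[-0.97, -0.244, 0.0], [-0.244, 0.97, -0.0], [-0.0, -0.0, -1.0]]
wrist_force: [-1.0, -0.4, 0.4]
grip_width: 10.2
gripper_force: 59.7
```

Call:
send_rows --rows '[[[0,0,0.4],0],[[0,0,0.8],0],[[0,0,1.0],0],[[0,0,1.0],0],[[0,0,1.0],0]]'

```text
t: 10.1
ee_pos: [555.9, 87.2, 81.3]
orientation: [[-0.97, -0.244, 0.0], [-0.244, 0.97, -0.0], [-0.0, -0.0, -1.0]]
wrist_force: [-2.1, -0.4, 2.4]
grip_width: 10.0
gripper_force: 60.1
```

Call:
send_rows --rows '[[[0,0,0.3],0],[[0,0,0.5],0],[[0,0,0.5],0],[[0,0,0.5],0]]'

```text
t: 10.5
ee_pos: [555.8, 87.2, 80.8]
orientation: [[-0.97, -0.244, -0.0], [-0.244, 0.97, -0.0], [0.0, -0.0, -1.0]]
wrist_force: [-2.6, -0.4, 4.9]
grip_width: 10.2
gripper_force: 60.4
```

Call:
send_rows --rows '[[[0,0,-0.5],0],[[0,0,-0.5],0],[[0,0,-0.5],0]]'

```text
t: 10.8
ee_pos: [555.9, 87.2, 81.0]
orientation: [[-0.97, -0.244, 0.0], [-0.244, 0.97, -0.0], [-0.0, -0.0, -1.0]]
wrist_force: [-1.9, -0.9, 3.1]
grip_width: 9.9
gripper_force: 60.3
```

Call:
send_rows --rows '[[[0,0,0],0],[[0,0,0],0],[[0,0,0],0],[[0,0,0],0],[[0,0,0],0]]' --jaw 34

```text
t: 11.3
ee_pos: [555.8, 87.2, 80.9]
orientation: [[-0.97, -0.244, -0.0], [-0.244, 0.97, 0.0], [0.0, 0.0, -1.0]]
wrist_force: [0.7, -0.3, 0.8]
grip_width: 34.2
gripper_force: 0.0
```

Call:
send_rows --rows '[[[0,0,-4],0],[[0,0,-15],0],[[0,0,-35],0],[[0,0,-60],0],[[0,0,-85],0],[[0,0,-85],0],[[0,0,-85],0]]'

```text
t: 12.0
ee_pos: [556.5, 87.3, 167.4]
orientation: [[-0.97, -0.244, 0.003], [-0.244, 0.97, 0.0], [-0.003, -0.0, -1.0]]
wrist_force: [-0.0, -0.2, 0.4]
grip_width: 34.2
gripper_force: 0.0
```

```bash
python3 -c "
from h import *
rel([621,103,175],194.1); shot('side','s4');shot('wrist','w4');crop('s4','s4c',(225,165,385,275),3);crop('w4','w4c',(0,0,640,400),.75)
a=cv2.imread('pics/s4c.png');b=cv2.imread('pics/w4c.png');b=b[:,:480];a=a[:,:480];cv2.imwrite('pics/m4.png',np.vstack([a,b[:270]]))"
```

```text
t 12.0 p [556.5  87.3 167.4] yaw 194.11 F [-0.04 -0.22  0.37] w 34.17346840605027 -> shift [-66.4  -0.5  -7.4] turn 0.0
```

View pics/m4.png

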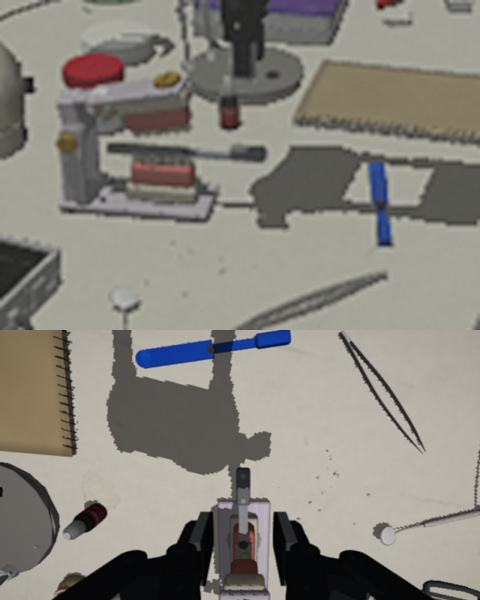

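Side view: the blade lies by itself along the lower teeth, with the upper arm clear of it. Wrist view: grip and neck in line with the articulator. Next I'll close the fingers and go over the screw head.

Call:
send_rows --rows '[[[0,0,-5],0],[[-10,0,-10],0],[[-30,0,-10],0],[[-50,0,-10],0],[[-66,-0.5,-8],0],[[-72,-0.5,-2],0],[[-72,-0.5,3],0],[[-72,-0.5,5],0],[[-72,-0.5,5],0],[[-72,-0.5,5],0]]' --jaw 0

```text
t: 13.1
ee_pos: [625.1, 104.2, 160.9]
orientation: [[-0.97, -0.244, -0.001], [-0.244, 0.97, -0.0], [0.001, 0.0, -1.0]]
wrist_force: [-0.1, 0.6, -0.8]
grip_width: -0.1
gripper_force: 0.0
```

Call:
send_rows --rows '[[[0,0,0.7],0],[[0,0,1.4],0],[[0,0,2.1],0],[[0,0,2.8],0],[[0,0,3.5],0],[[0,0,4],0],[[0,0,4],0],[[0,0,4],0]]'

```text
t: 13.9
ee_pos: [625.6, 104.2, 157.9]
orientation: [[-0.97, -0.244, -0.001], [-0.244, 0.97, -0.0], [0.001, -0.0, -1.0]]
wrist_force: [-3.1, -1.2, 6.1]
grip_width: -0.1
gripper_force: 2.4
```

Call:
send_rows --rows '[[[0.3,0,0.8],0],[[0.6,0,1.6],0],[[1,0,2.4],0],[[1.3,0,3.2],0],[[1.6,0,4],0],[[2,0,4.8],0],[[2.3,0,5.6],0],[[2.6,0,6.4],0],[[3,0,7.2],0],[[3,0,7.2],0]]'

```text
t: 14.9
ee_pos: [622.4, 103.4, 150.3]
orientation: [[-0.97, -0.244, -0.001], [-0.244, 0.97, -0.0], [0.001, -0.0, -1.0]]
wrist_force: [-2.4, -1.1, 4.3]
grip_width: -0.1
gripper_force: 2.1
```

Call:
send_rows --rows '[[[0.3,0,0.6],0],[[0.5,0,1.2],0],[[0.8,0,1.8],0],[[1,0,2.4],0],[[1.2,0,3],0],[[1.2,0,3],0]]'

```text
t: 15.5
ee_pos: [621.3, 103.1, 147.1]
orientation: [[-0.97, -0.244, -0.001], [-0.244, 0.97, -0.0], [0.001, -0.0, -1.0]]
wrist_force: [-2.3, -0.5, 4.2]
grip_width: -0.0
gripper_force: 2.3
```

Call:
send_rows --rows '[[[0.2,0,0.6],0],[[0.5,0,1.2],0],[[0.7,0,1.8],0],[[1,0,2.4],0],[[1.2,0,3],0],[[1.4,0,3.6],0],[[1.6,0,4.2],0],[[1.8,0,4.8],0],[[2,0,5.2],0],[[2,0,5.2],0]]'

```text
t: 16.5
ee_pos: [619.4, 102.6, 141.6]
orientation: [[-0.97, -0.244, -0.001], [-0.244, 0.97, -0.0], [0.001, 0.0, -1.0]]
wrist_force: [-2.8, -1.1, 3.6]
grip_width: 0.1
gripper_force: 1.9
```

Call:
send_rows --rows '[[[0.1,0,0.3],0],[[0.2,0,0.6],0],[[0.3,0,0.9],0],[[0.3,0,0.9],0]]'

```text
t: 16.9
ee_pos: [619.2, 102.6, 140.8]
orientation: [[-0.97, -0.244, -0.001], [-0.244, 0.97, -0.0], [0.001, 0.0, -1.0]]
wrist_force: [-2.8, -0.3, 4.6]
grip_width: -0.0
gripper_force: 2.4
```

Call:
send_rows --rows '[[[0.1,0,0.2],0],[[0.2,0,0.4],0],[[0.2,0,0.6],0],[[0.2,0,0.6],0]]'

```text
t: 17.3
ee_pos: [619.1, 102.6, 140.2]
orientation: [[-0.97, -0.244, -0.0], [-0.244, 0.97, -0.0], [0.0, -0.0, -1.0]]
wrist_force: [-2.9, -0.9, 4.7]
grip_width: 0.1
gripper_force: 2.3
```

Call:
send_rows --rows '[[[0.1,0,0.2],0],[[0.1,0,0.4],0],[[0.2,0,0.5],0],[[0.2,0,0.5],0]]'

```text
t: 17.7
ee_pos: [619.0, 102.6, 139.7]
orientation: [[-0.97, -0.244, -0.0], [-0.244, 0.97, -0.0], [0.0, -0.0, -1.0]]
wrist_force: [-2.7, -1.1, 5.2]
grip_width: -0.2
gripper_force: 2.5
```

Call:
send_rows --rows '[[[0.1,0,0.2],0],[[0.1,0,0.3],0],[[0.1,0,0.4],0],[[0.1,0,0.4],0]]'

```text
t: 18.1
ee_pos: [618.9, 102.6, 139.3]
orientation: [[-0.97, -0.244, -0.0], [-0.244, 0.97, -0.0], [0.0, 0.0, -1.0]]
wrist_force: [-4.4, -1.2, 4.9]
grip_width: 0.1
gripper_force: 2.6
```

Call:
send_rows --rows '[[[0.1,0,0.2],0],[[0.1,0,0.3],0],[[0.1,0,0.4],0],[[0.1,0,0.4],0]]'

```text
t: 18.5
ee_pos: [618.7, 102.5, 138.9]
orientation: [[-0.97, -0.244, -0.001], [-0.244, 0.97, -0.0], [0.001, -0.0, -1.0]]
wrist_force: [-4.0, -1.0, 5.3]
grip_width: 0.2
gripper_force: 2.7
```

Call:
send_rows --rows '[[[0.1,0,0.2],0],[[0.1,0,0.3],0],[[0.1,0,0.4],0],[[0.1,0,0.4],0]]'

```text
t: 18.9
ee_pos: [618.7, 102.5, 138.7]
orientation: [[-0.97, -0.244, -0.0], [-0.244, 0.97, -0.0], [0.0, -0.0, -1.0]]
wrist_force: [-3.5, -0.6, 6.3]
grip_width: 0.1
gripper_force: 3.1
```

Call:
send_rows --rows '[[[0,0,0.15],0],[[0,0,0.3],0],[[0,0,0.3],0],[[0,0,0.3],0]]'

```text
t: 19.3
ee_pos: [618.6, 102.5, 138.6]
orientation: [[-0.97, -0.244, -0.001], [-0.244, 0.97, -0.0], [0.001, -0.0, -1.0]]
wrist_force: [-5.0, -1.7, 6.8]
grip_width: 0.2
gripper_force: 3.5
```

Call:
send_rows --rows '[[[0.1,0,0.15],0],[[0.3,0,0.3],0],[[0.3,0,0.3],0],[[0.3,0,0.3],0]]'

```text
t: 19.7
ee_pos: [618.6, 102.5, 138.6]
orientation: [[-0.97, -0.244, 0.0], [-0.244, 0.97, -0.0], [-0.0, -0.0, -1.0]]
wrist_force: [-5.1, -0.6, 9.4]
grip_width: -0.3
gripper_force: 3.8
```

Call:
send_rows --rows '[[[0.1,0,0.15],0],[[0.2,0,0.3],0],[[0.2,0,0.3],0],[[0.2,0,0.3],0]]'

```text
t: 20.1
ee_pos: [618.6, 102.5, 138.5]
orientation: [[-0.97, -0.244, 0.0], [-0.244, 0.97, 0.0], [-0.0, -0.0, -1.0]]
wrist_force: [-3.9, -0.3, 8.4]
grip_width: -0.1
gripper_force: 4.1
```

Call:
send_rows --rows '[[[0.1,0,0.15],0],[[0.2,0,0.3],0],[[0.2,0,0.3],0],[[0.2,0,0.3],0]]'

```text
t: 20.5
ee_pos: [618.5, 102.4, 138.4]
orientation: [[-0.97, -0.244, 0.001], [-0.244, 0.97, 0.0], [-0.001, -0.0, -1.0]]
wrist_force: [-4.9, -1.7, 9.2]
grip_width: -0.1
gripper_force: 4.4
```

Call:
send_rows --rows '[[[0,0,-0.5],0],[[0,0,-1.2],0],[[0,0,-3],0],[[0,0,-8],0],[[0,0,-20],0],[[5,0,-32],0],[[20,0,-32],0],[[40,0,-32],0],[[60,0,-32],0],[[64.5,0,-32],0]]'

```text
t: 21.5
ee_pos: [553.9, 86.4, 170.1]
orientation: [[-0.97, -0.244, -0.001], [-0.244, 0.97, -0.0], [0.001, 0.0, -1.0]]
wrist_force: [0.2, -1.2, 0.2]
grip_width: -0.4
gripper_force: 0.0
```

Call:
send_rows --rows '[[[0,0,0],0],[[0,0,0],0],[[0,0,0],0],[[0,0,0],0]]' --jaw 34

```text
t: 21.9
ee_pos: [556.4, 86.8, 169.4]
orientation: [[-0.97, -0.244, 0.001], [-0.244, 0.97, 0.0], [-0.001, -0.0, -1.0]]
wrist_force: [-0.3, -0.4, 0.1]
grip_width: 34.1
gripper_force: 0.0
```

```bash
python3 -c "
from h import *
rel([555.8,87.2,80.9],194.1); shot('wrist','w5');shot('side','s5');crop('s5','s5c',(235,175,335,245),4.8);crop('w5','w5c',(220,150,420,270),2.4)
cv2.imwrite('pics/m5.png',np.vstack([cv2.imread('pics/s5c.png'),cv2.imread('pics/w5c.png')]));print(cv2.imread('pics/m5.png').shape)
P=lambda x:print(x.round(1))
"
```

```text
t 21.9 p [556.4  86.8 169.4] yaw 194.11 F [-0.28 -0.35  0.12] w 34.11203198630571 -> shift [ 0.5  0.6 88.5] turn 0.0
(624, 480, 3)
```

View pics/m5.png

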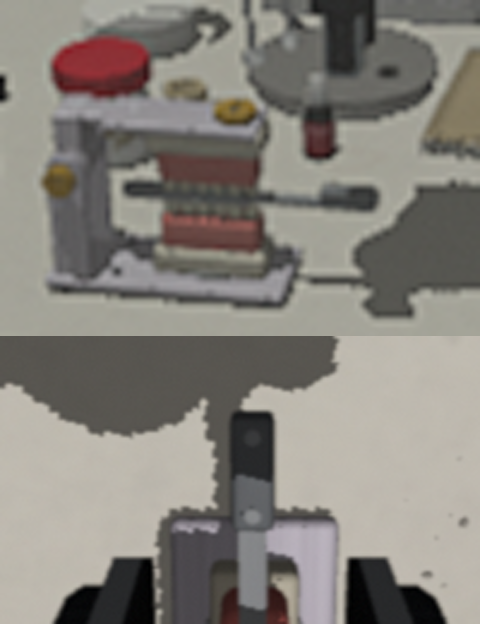

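The jaws hold the blade level (side). In the wrist crop the grip spans rows 412–528, column 252, midway between the fingers (153 and 347).

```bash
python3 -c "
from h import *
a,b=back('w5',(325,183),66),back('w5',(325,229),66);m=(a+b)/2;print(a,b,m,np.linalg.norm(a-b));rel([*m[:2],81.3],194.1)"
```

```text
[541.77851215  85.04210589  66.        ] [571.79195647  92.61185151  66.        ] [556.78523431  88.8269787   66.        ] 30.953317897626402
t 22.0 p [556.   86.7 169.2] yaw 194.11 F [-0.28  0.35 -0.22] w 33.820635228234025 -> shift [-1.3  1.8 87.9] turn 0.0
```

Call:
send_rows --rows '[[[0,0.3,15],0],[[0,0.6,35],0],[[0,0.6,55],0],[[0,0.6,70],0],[[0,0.6,80],0],[[0,0.6,86],0],[[0,0.6,88],0],[[0,0.6,88],0],[[0,0.6,88],0],[[0,0.6,88],0]]'

```text
t: 23.0
ee_pos: [556.2, 87.3, 82.2]
orientation: [[-0.97, -0.244, 0.002], [-0.244, 0.97, 0.0], [-0.002, -0.0, -1.0]]
wrist_force: [0.5, 0.1, 0.2]
grip_width: 34.1
gripper_force: 0.0
```

Call:
send_rows --rows '[[[0,0,0],0],[[0,0,0],0],[[0,0,0],0],[[0,0,0],0],[[0,0,0],0],[[0,0,0],0]]' --jaw 5 --grip_force 40

```text
t: 23.6
ee_pos: [555.8, 87.3, 81.7]
orientation: [[-0.97, -0.244, 0.001], [-0.244, 0.97, 0.0], [-0.001, -0.0, -1.0]]
wrist_force: [-0.1, 0.1, 2.0]
grip_width: 10.7
gripper_force: 42.3
```

Call:
send_rows --rows '[[[1,0,-0.2],0],[[3,0,-0.3],0],[[7,0,-0.3],0],[[11,0,-0.3],0],[[15,0,-0.3],0],[[19,0,-0.3],0],[[23,0,-0.3],0],[[27,0,-0.3],0],[[30,0,-0.3],0]]'

```text
t: 24.5
ee_pos: [526.0, 79.8, 81.6]
orientation: [[-0.97, -0.244, 0.0], [-0.244, 0.97, 0.0], [-0.0, -0.0, -1.0]]
wrist_force: [3.9, 0.7, 0.3]
grip_width: 10.7
gripper_force: 42.0
```

A drag of about 4 N, and steady. I'll keep drawing.

Call:
send_rows --rows '[[[4,0,0],0],[[8,0,0],0],[[12,0,0],0],[[16,0,0],0],[[20,0,0],0],[[24,0,0],0],[[28,0,0],0]]'

```text
t: 25.2
ee_pos: [498.8, 73.0, 81.6]
orientation: [[-0.97, -0.244, -0.0], [-0.244, 0.97, 0.0], [0.0, 0.0, -1.0]]
wrist_force: [3.2, 0.6, 1.0]
grip_width: 10.5
gripper_force: 41.9
```

Call:
send_rows --rows '[[[2,0,0],0],[[4,0,0],0],[[6,0,0],0],[[8,0,0],0],[[10,0,0],0]]'

```text
t: 25.7
ee_pos: [489.3, 70.6, 81.5]
orientation: [[-0.97, -0.244, -0.0], [-0.244, 0.97, -0.0], [0.0, 0.0, -1.0]]
wrist_force: [3.7, 1.1, -0.4]
grip_width: 10.7
gripper_force: 41.9
```

Call:
send_rows --rows '[[[4,0,0],0],[[8,0,0],0],[[12,0,0],0],[[17,0,0],0],[[23,0,0],0],[[32,0,0],0],[[41,0,0],0],[[50,0,0],0],[[50,0,0],0]]'

```text
t: 26.6
ee_pos: [438.8, 58.2, 81.2]
orientation: [[-0.97, -0.243, -0.002], [-0.243, 0.97, -0.0], [0.002, 0.0, -1.0]]
wrist_force: [0.5, -0.0, -0.6]
grip_width: 10.6
gripper_force: 41.8
```

The drag held to the end and the blade came free. I'll carry it back to the notebook.

Call:
send_rows --rows '[[[0,-5,-15],0],[[3,-14,-32],0],[[8,-35,-45],0],[[14,-60,-45],0],[[21,-88,-45],0.02],[[28,-116,-45],0.04],[[35,-144,-45],0.056],[[42,-172,-45],0.056],[[49,-202,-45],0.056],[[54,-222,-45],0.056]]'

```text
t: 27.6
ee_pos: [443.2, -172.1, 127.0]
orientation: [[-0.982, -0.188, 0.001], [-0.188, 0.982, -0.001], [-0.001, -0.001, -1.0]]
wrist_force: [0.8, -0.8, 0.4]
grip_width: 10.6
gripper_force: 41.8
```

Call:
send_rows --rows '[[[0,-6,0],0],[[0,-6,0],0],[[0,-6,0],0],[[0,-6,0],0]]'

```text
t: 28.0
ee_pos: [443.6, -174.7, 126.4]
orientation: [[-0.982, -0.19, -0.001], [-0.19, 0.982, 0.001], [0.0, 0.001, -1.0]]
wrist_force: [-0.7, -1.0, -0.5]
grip_width: 10.2
gripper_force: 41.8
```

```bash
python3 -c "
from h import *
rel([440.5,-182,42],190.9)"
```

```text
t 28.0 p [ 443.6 -174.7  126.4] yaw 190.96 F [-0.74 -1.03 -0.49] w 10.233193264882013 -> shift [ 4.4 -6.6 84.4] turn 0.001
```

Call:
send_rows --rows '[[[1,-2,12],0],[[3,-4,32],0],[[4,-6,52],0],[[4,-6.5,68],0],[[4,-6.5,78],0],[[4,-6.5,83],0],[[4,-6.5,84],0],[[4,-6.5,84],0],[[4,-6.5,84],0]]'

```text
t: 28.9
ee_pos: [441.8, -183.3, 43.3]
orientation: [[-0.982, -0.189, 0.001], [-0.189, 0.982, -0.001], [-0.001, -0.001, -1.0]]
wrist_force: [-0.5, 0.3, 0.2]
grip_width: 10.3
gripper_force: 41.8
```

Call:
send_rows --rows '[[[0,0,0.6],0],[[0,0,1.2],0],[[0,0,1.8],0],[[0,0,2],0],[[0,0,2],0]]'

```text
t: 29.4
ee_pos: [441.1, -183.0, 40.6]
orientation: [[-0.982, -0.189, -0.0], [-0.189, 0.982, 0.0], [0.0, 0.0, -1.0]]
wrist_force: [-1.2, 0.6, -0.2]
grip_width: 10.6
gripper_force: 41.8
```

Call:
send_rows --rows '[[[0,0,0.5],0],[[0,0,1],0],[[0,0,1.5],0],[[0,0,1.5],0],[[0,0,1.5],0]]'

```text
t: 29.9
ee_pos: [441.2, -183.0, 39.0]
orientation: [[-0.982, -0.189, -0.0], [-0.189, 0.982, 0.0], [0.0, 0.0, -1.0]]
wrist_force: [-0.7, 0.1, -0.0]
grip_width: 10.6
gripper_force: 41.8
```

Call:
send_rows --rows '[[[0,0,0.5],0],[[0,0,1],0],[[0,0,1],0],[[0,0,1],0]]'

```text
t: 30.3
ee_pos: [441.2, -183.0, 38.1]
orientation: [[-0.982, -0.189, 0.0], [-0.189, 0.982, -0.0], [-0.0, -0.0, -1.0]]
wrist_force: [0.8, -0.4, 0.3]
grip_width: 10.1
gripper_force: 41.8
```

Call:
send_rows --rows '[[[0,0,0.5],0],[[0,0,0.8],0],[[0,0,0.8],0],[[0,0,0.8],0]]'

```text
t: 30.7
ee_pos: [441.2, -183.0, 37.3]
orientation: [[-0.982, -0.189, 0.0], [-0.189, 0.982, -0.0], [-0.0, -0.0, -1.0]]
wrist_force: [-1.0, -0.3, -0.9]
grip_width: 10.6
gripper_force: 41.9
```

Call:
send_rows --rows '[[[0,0,0.4],0],[[0,0,0.6],0],[[0,0,0.6],0],[[0,0,0.6],0]]'

```text
t: 31.1
ee_pos: [441.2, -183.1, 37.1]
orientation: [[-0.982, -0.189, -0.0], [-0.189, 0.982, -0.0], [0.0, 0.0, -1.0]]
wrist_force: [-1.3, 1.1, 5.3]
grip_width: 10.5
gripper_force: 42.5
```

Call:
send_rows --rows '[[[0,0,0.4],0],[[0,0,0.5],0],[[0,0,0.5],0],[[0,0,0.5],0]]'

```text
t: 31.5
ee_pos: [441.2, -183.1, 37.1]
orientation: [[-0.982, -0.189, -0.0], [-0.189, 0.982, 0.0], [0.0, 0.0, -1.0]]
wrist_force: [-3.4, 2.0, 9.7]
grip_width: 10.5
gripper_force: 43.1
```

Contact with the cover. I'll release, rise and check.

Call:
send_rows --rows '[[[0,0,-0.8],0],[[0,0,-0.8],0],[[0,0,-0.8],0]]'

```text
t: 31.8
ee_pos: [441.4, -183.2, 37.1]
orientation: [[-0.982, -0.189, 0.0], [-0.189, 0.982, -0.0], [-0.0, -0.0, -1.0]]
wrist_force: [-0.1, 0.5, 2.9]
grip_width: 10.8
gripper_force: 42.3
```

Call:
send_rows --rows '[[[0,0,0],0],[[0,0,0],0],[[0,0,0],0],[[0,0,0],0],[[0,0,0],0]]' --jaw 34

```text
t: 32.3
ee_pos: [441.1, -183.0, 36.9]
orientation: [[-0.982, -0.189, -0.0], [-0.189, 0.982, 0.0], [0.0, 0.0, -1.0]]
wrist_force: [-1.2, -0.3, -0.3]
grip_width: 34.0
gripper_force: 0.0
```

Call:
send_rows --rows '[[[0,0,-4],0],[[0,0,-15],0],[[0,0,-35],0],[[0,0,-60],0],[[0,0,-90],0],[[0,0,-110],0],[[0,0,-110],0],[[0,0,-110],0],[[0,0,-110],0],[[0,0,-110],0]]'

```text
t: 33.3
ee_pos: [440.1, -182.5, 145.6]
orientation: [[-0.982, -0.189, -0.003], [-0.189, 0.982, 0.001], [0.002, 0.002, -1.0]]
wrist_force: [-0.5, 0.4, 0.1]
grip_width: 34.2
gripper_force: 0.0
```

```bash
python3 -c "
from h import *
rel([441,-183,37],190.9); shot('wrist','w6')
# grip (dark low-saturation pixels) on notebook: project expected place and sample
f=np.load('pics/w6.npz');im=f['img']
for X in([441,-182,22],[428,-184.5,22],[453,-179.6,22],[520,-167,14],[441,-200,10]):
  u=proj('w6',X);x,y=u.round().astype(int);print(X,u.round(),im[max(y,0)%400,x%640])
g=cv2.cvtColor(im,cv2.COLOR_RGB2HSV)
m=((g[...,1]<60)&(g[...,2]<90)).astype(np.uint8); n,l,s,c=cv2.connectedComponentsWithStats(m); print([(list(s[i]),c[i].round()) for i in range(1,n) if 150<s[i,4]<6000])
"
```

```text
t 33.3 p [ 440.1 -182.5  145.6] yaw 190.9 F [-0.48  0.44  0.08] w 34.19114723173023 -> shift [ -1.1  -0.9 108.6] turn -0.0
[441, -182, 22] [322. 198.] [75 77 80]
[428, -184.5, 22] [322. 180.] [37 38 40]
[453, -179.6, 22] [322. 215.] [136 137 139]
[520, -167, 14] [322. 295.] [137 138 140]
[441, -200, 10] [298. 189.] [68 59 44]
[([np.int32(180), np.int32(0), np.int32(42), np.int32(28), np.int32(452)], array([201.,  10.])), ([np.int32(259), np.int32(0), np.int32(128), np.int32(32), np.int32(431)], array([318.,  12.])), ([np.int32(347), np.int32(0), np.int32(158), np.int32(41), np.int32(4193)], array([437.,  14.])), ([np.int32(314), np.int32(177), np.int32(17), np.int32(44), np.int32(419)], array([322., 190.])), ([np.int32(0), np.int32(277), np.int32(57), np.int32(37), np.int32(410)], array([ 37., 290.]))]
```

The grip lies on the cover where expected (column 322, rows 177–220) and the hand is clear. I'll hand the job in.

```bash
python3 -c "
from station import workorder
print(workorder.sign_off())"
```

```text
the job is handed in; nothing more can be done
None
```

The bite opening is set and the job is handed in: the blade drew out with a steady drag of about 4 N, the arm was left as set, and the blade is back on the notebook; the hand-in returned no verdict.

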